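# Check the chip stall's spring portion scale

## Task

Check the portion scale: first set the big check weight gently upright in the middle of the scale's pan, inside the engraved ring, without driving the pan down onto its stop, and let go of it. Then press the release button of the telescoping pointer all the way down, take the pointer by its upright grip and pull it out past its first stop to its second stop, over the pan. Finish holding the pointer there by its grip against its return spring, with the weight still standing on the pan and the small weight, bottle and shaker left where they are.

Things in the scene. Friction and masses are not known exactly. Their poses are not given: they have to be found in the camera images.
- stand: Fixed checking stand on a white board 170 x 455 mm. Origin on the worktop, z up; +y is the way the pointer pulls out. In its frame, mm: grey scale case 140 x 140 centred at (0, 130), top z 66, round pan above it; dark tube housing x +-22, y -225 to -125, top z 125, with the button on top; the pointer rod comes out of its +y end along x 0, z 105.
- pan_centre (a point): Centre of the flat top of the round steel pan (diameter 120 mm, 4 mm thick; engraved ring 53 mm diameter round its centre). Empty it is at z 90 mm, at (0, 130) mm in the stand's frame.
- pan (a joint): How far the sprung pan has sunk, m: 0 when empty, about 0.009 under the big weight, bottom stop at 0.018. Spring 490 N/m, damped; the pan does not tilt.
- button_top (a point): Centre of the top of the black round release button (diameter 22 mm) on the tube housing: at (0, -175) mm in the stand's frame, z 135 mm when up.
- button (a joint): Travel of the release button straight down, m: 0 up, 0.006 fully down. It slides against about 3 N of friction, has no spring and stays down where pressed. The pointer is locked until the button is pressed in by about 0.0045.
- grip_top (a point): Centre of the top of the pointer's upright black round grip, diameter 18 mm, fixed on the rod: at (0, -65) mm in the stand's frame when the pointer is in, z 155 mm. The grip rises clear of the 10 mm thick rod from z 110 to z 155 mm. 60 mm of free rod lies between its axis and the housing when the pointer is in.
- pointer_tip (a point): Thin end of the steel pointer rod, 70 mm ahead (+y of the stand) of the grip's axis, z 105 mm: 10 mm above the empty pan once it is out.
- pointer (a joint): How far the pointer is pulled out along the stand's +y, m: 0 fully in (start). First stop: a sprung notch at 0.040 that needs about 6 N to pull through. Second stop: the hard end of travel at 0.080. A return spring pulls it back in with 2 to 3 N, so it must be held at the second stop.
- big_weight: Big polished steel check weight, 500 g: upright cylinder of diameter 40 mm and height 50 mm with a small knob on top (diameter 18 mm, top at 64 mm). Origin at the centre of its underside, z up. Stands on the worktop at the left.
- small_weight: Small steel check weight, 200 g, same shape: diameter 28 mm, body 36 mm high, 50 mm with its knob. Origin at the centre of its underside. Not needed; leave it. The two weights' places are swapped at random.
- sauce_bottle: Bystander: clear bottle, diameter 60 mm, 170 mm high, origin at the centre of its underside. Leave it.
- salt_shaker: Bystander: glass shaker with steel cap, diameter 48 mm, 85 mm high, origin at the centre of its underside. Leave it.
Mind the look-alikes: they are no part of the job. Leave any pink or yellow look-alike of the big_weight alone.

How it is judged:
By the outcome, as a careful person would: the job done as asked, in the order asked, and still so for the second after the job is handed in, while the arm keeps its last pose, push and grip.
It also fails if it takes over 58 s, if anything falls off the work surface, if the arm or the gripper's body presses on something with over 40 N, if the wrist force passes 120 N, or if a joint passes its speed limit or range.

## Robot

A 6-joint arm with a two-finger parallel gripper is mounted at the origin on the work surface. World frame = base frame: x ahead of the robot, y to its left, z up, the work surface at z = 0. Lengths are in mm, angles in rad, forces in N, time in s.
With the tool pointing down it reaches from about 400 to 925 mm from the base axis. Payload 12.5 kg.
Tool frame: the origin (TCP) lies at the very end of the fingers, on their centre line; the grasp point (between the pads) lies 19 mm behind it; z points along the fingers, y is the direction in which the jaws open and shut (so a half turn about z gives the same grasp; the last joint's range is limited). The gripper opens to 95 mm and grips with 3 to 60 N. Pads are 20 mm wide; open, the fingers measure 119 mm over their backs; the gripper's body (75 mm by 180 mm) begins 59 mm behind the grasp point.
Start: joints at [1.06, 0.491, 1.559, -0, 1.092, -0.106], TCP at [246.132, 574.513, 214.661] pointing down, gripper open.
Joint ranges: [-3.1, 3.1], [-0.84, 2.19], [0.05, 2.79], [-1.13, 4.28], [0.06, 2.93], [-2.69, 2.69]. Speed limits (rad/s): [2.22, 2.22, 2.79, 3.14, 3.14, 3.14].

## Interface

Orientations are given as [roll, pitch, yaw] about the fixed x, y, z axes, in that order (R = Rz(yaw) Ry(pitch) Rx(roll)).
In Python, from cell import env gives the robot as it stands.
- The arm moves only by the shell command python3 -m pendant 'ROWS'. ROWS is JSON, a list that holds one entry, the list of rows, each a list of 5 numbers: the opening, from 0 (shut) to 1 (fully open), then the shift along the tool's x, y, z in m, then the turn about the tool's z in rad. A call has exactly 8 rows; each row is the pose to reach, as a shift and turn from the pose commanded when the call began, along the tool's axes at that moment; what a row does not reach only later rows make up. A row lasts 1/10 s, in which the tool goes at most 50 mm and 8.59 degrees, less where a joint would pass 70% of its speed; a pose out of reach is approached as far as the arm can. A call with a gripper value outside its range is refused whole. The fingers move at their own pace and stop on an object; the grip force is fixed at half the most. Time passes only in rows, so rows that repeat a pose let the fingers close, or fill a call up. It gives the time, the measured TCP pose, the force and the opening at its end, in the units of the state.
- env.state(): the state, without advancing time (a new reading comes with each control period).
- env.read_camera(name): name is "scene" or "top"; returns a dict with "image" (384x512x3 uint8, blue, green, red), "range_z" (384x512 float32, mm along the optical axis (not along the pixel's ray), 0 where there is no reading), "fx", "fy", "cx", "cy" (pixels), "dist" ([k1, k2, p1, p2, k3] as OpenCV has them; the pictures are not rectified), "rvec" (rotation vector, rad) and "tvec" (3), from world to camera coordinates, as OpenCV has them. Camera axes: x right, y down, z forward; pixel columns grow to the right and rows downward; lengths in mm; the calibration is good to about 2 mm. A picture is of the moment at which its call begins.
- env.job_done(): hands the job in, once; it reports no verdict.
The state is a dict: "t": time; "joints": joint angles; "qvel": joint speeds; "tau": joint torques, N m; "eef_pos": TCP position; "tcp_rot": TCP orientation; "ft_force": force on the tool from outside, world axes, zero at the start; "moment": the same for the moment, N m; "opening": opening from 0.0 (shut) to 1.0 (fully open).
Only numpy, scipy, OpenCV 4.12 (cv2) and the standard library are available. Lean on these libraries where they do the work, as an engineer would, in place of code of your own. Each camera call takes 0.05 s, during which the arm holds its last target. There are 200 camera calls.

## Working session

There is one attempt and no reset: what is moved stays moved. The work goes in short steps, Python scripts to look and compute and a shell command to move; the robot and the scene stay as the last step left them, time stands still between calls to the robot, and variables do not carry over. Pictures are saved under pics/ and viewed, about 8 in all and at most 12, crops included, and the job is handed in when it is done.

```bash
mkdir -p pics
cat > h.py <<'E'
import numpy as np, cv2
from cell import env
from scipy.spatial.transform import Rotation as R
def cam(n,save=None):
    c=env.read_camera(n); c['K']=np.array([[c['fx'],0,c['cx']],[0,c['fy'],c['cy']],[0,0,1]]); c['d']=np.array(c['dist'],float)
    c['R']=cv2.Rodrigues(np.array(c['rvec'],float))[0]; c['t']=np.array(c['tvec'],float).ravel()
    if save: cv2.imwrite('pics/'+save,c['image'])
    return c
def cloud(c):
    h,w=c['range_z'].shape; u,v=np.meshgrid(np.arange(w),np.arange(h))
    n=cv2.undistortPoints(np.stack([u,v],-1).reshape(-1,1,2).astype(float),c['K'],c['d']).reshape(h,w,2)
    z=c['range_z'][...,None]; P=np.concatenate([n*z,z],-1)
    return (P-c['t'])@c['R']
def onplane(c,u,v,z):
    n=cv2.undistortPoints(np.array([[[u,v]]],float),c['K'],c['d']).ravel()
    d=c['R'].T@np.r_[n,1]; o=-c['R'].T@c['t']; return o+d*(z-o[2])/d[2]
def proj(c,p): return cv2.projectPoints(np.array(p,float).reshape(-1,1,3),np.array(c['rvec'],float),c['t'],c['K'],c['d'])[0].reshape(-1,2)
E
python3 - <<'E'
from h import *
a=cam('top','top0.png');b=cam('scene','scene0.png')
print(env.state()); print(-a['R'].T@a['t'],-b['R'].T@b['t'])
E
```

```text
{'t': 0.1, 'joints': array([ 1.06038277e+00,  4.91471319e-01,  1.55939369e+00,  2.44547052e-05,
        1.09169603e+00, -1.05612047e-01]), 'qvel': array([-4.01618500e-04, -2.95125267e-04, -1.35602701e-03, -3.00478194e-04,
        7.30477168e-05, -1.46956955e-03]), 'tau': array([ 1.04130861e-03, -6.13622618e+01, -2.58607489e+01,  6.93594664e-02,
        4.70434665e-02, -1.10449944e-04]), 'eef_pos': array([246.02208801, 574.30652712, 214.13577164]), 'tcp_rot': array([-3.14063195e+00, -1.23652706e-04,  2.73677980e+00]), 'ft_force': array([-0.59524523,  0.09875053, -0.70370494]), 'moment': array([ 0.02917943,  0.00794981, -0.08423875]), 'opening': 0.9962860872212523}
[ 398.87155333  -14.65280811 1169.97300645] [1098.200319    494.89052081  607.49177495]
```

View pics/top0.png

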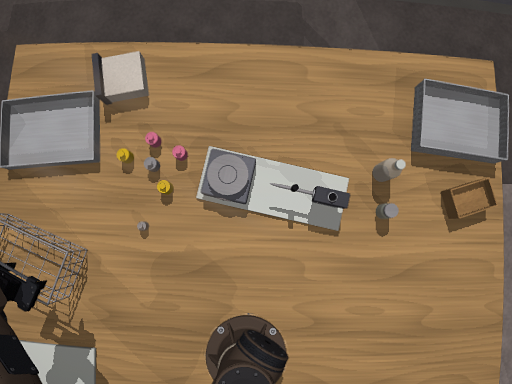

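View pics/scene0.png

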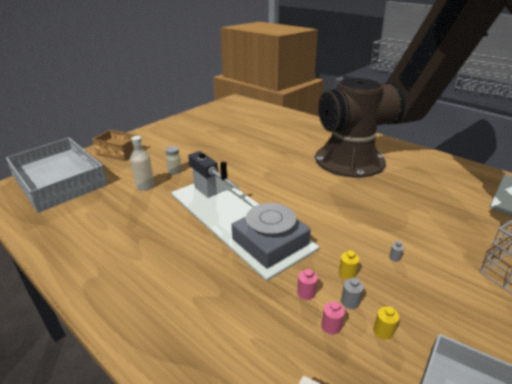

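Top view: big weight grey at (151,164) ringed by pink (152,139),(179,152) and yellow (164,187),(124,155); small weight (143,227); pan (228,175), grip (295,188), button (332,197). Scene view agrees.

Run:
```python
from h import *
a=cam('top'); P=cloud(a); im=a['image'].astype(int); np.set_printoptions(precision=1,suppress=True)
for n,(u,v) in dict(big=(151,164),p1=(152,139),p2=(179,152),y1=(164,187),y2=(124,155),small=(143,227)).items():
    s=P[v-12:v+13,u-12:u+13].reshape(-1,3); s=s[(s[:,2]>8)]
    z=s[:,2].max(); 
    hh=50 if n!='small' else 36
    c0=onplane(a,u,v,hh)
    t=s[(np.linalg.norm(s[:,:2]-c0[:2],axis=1)<32)]
    k=t[t[:,2]>hh-8]
    print(n,z,c0,'top mean',k.mean(0),len(k), 'mid', (k.min(0)+k.max(0))/2)
# pan: z 80..100 pts
m=(P[...,2]>82)&(P[...,2]<96); m[:, :190]=0; m[:,265:]=0; m[:140]=0;m[220:]=0
q=P[m]; (x,y),r=cv2.minEnclosingCircle(q[:,:2].astype(np.float32)); print('pan',x,y,r,q[:,2].mean(),len(q))
# board
m=(P[...,2]>-10)&(im.min(-1)>140); m[:, :190]=0; m[:,360:]=0; m[:140]=0;m[240:]=0
r=cv2.minAreaRect(P[m][:,:2].astype(np.float32)); print('board',r,cv2.boxPoints(r))
m=(P[...,2]>112)&(P[...,2]<170); m[:, :280]=0; m[:,360:]=0; m[:140]=0;m[240:]=0
q=P[m]; print('housing',len(q)); h=q[q[:,2]<140]; print(cv2.minAreaRect(h[:,:2].astype(np.float32)), q[q[:,2]>145])
print(onplane(a,332,197,135),onplane(a,295,188,155))
S=cv2.resize(a['image'][120:240,105:355],None,fx=3.2,fy=3.2,interpolation=cv2.INTER_CUBIC); cv2.imwrite('pics/crop1.png',S)
```

```text
big 1169.97300644884 [572.5 304.4  50. ] top mean [575.2 307.8  52.4] 129 mid [576.1 308.5  55. ]
p1 1169.97300644884 [650.1 306.5  50. ] top mean [653.  308.8  52.4] 125 mid [653.8 310.7  54.2]
p2 67.24926385713958 [611.9 220.6  50. ] top mean [614.  221.4  52.2] 139 mid [615.  222.9  55.5]
y1 1169.97300644884 [503.6 260.3  50. ] top mean [506.  262.5  52.3] 143 mid [506.7 263.2  55.5]
y2 1169.97300644884 [598.1 390.5  50. ] top mean [599.3 394.   52.3] 134 mid [600.  396.1  55. ]
small 1169.97300644884 [381.3 321.9  36. ] top mean [386.7 326.   38.8] 74 mid [387.1 327.7  41.8]
pan 543.5684814453125 68.22908020019531 60.30759811401367 89.73008189531036 1323
board ((496.2113342285156, -65.93911743164062), (454.47357177734375, 210.81936645507812), 78.86896514892578) [[ 348.9 -268.6]
 [ 555.8 -309.3]
 [ 643.5  136.7]
 [ 436.7  177.4]]
housing 619
((492.13232421875, -190.34535217285156), (185.19735717773438, 44.442806243896484), 78.47720336914062) [[ 512.9 -120.2  155.2]
 [ 513.  -122.9  155.3]
 [ 513.4 -126.   152. ]
 [ 510.3 -117.7  153.6]
 [ 510.4 -120.5  152.8]
 [ 510.5 -123.2  153. ]
 [ 510.4 -125.8  154.7]
 [ 510.4 -128.5  155. ]
 [ 507.5 -115.1  152.8]
 [ 507.6 -117.8  153. ]
 [ 507.5 -120.4  154.4]
 [ 507.4 -123.   156. ]
 [ 507.6 -125.8  155. ]
 [ 508.1 -129.   151.3]
 [ 507.9 -131.5  153.6]
 [ 504.5 -114.9  155. ]
 [ 504.8 -117.8  153.3]
 [ 504.9 -120.6  153.1]
 [ 504.8 -125.8  156. ]
 [ 504.8 -128.5  156.1]
 [ 505.1 -131.4  154.5]
 [ 501.9 -115.1  153.7]
 [ 501.9 -117.8  154.3]
 [ 502.2 -120.7  152.3]
 [ 501.9 -123.   156.5]
 [ 502.1 -125.9  155.1]
 [ 502.3 -128.8  154.1]
 [ 499.4 -118.1  152. ]
 [ 498.9 -120.2  157.7]
 [ 499.3 -123.3  154.5]
 [ 499.4 -126.   154.9]
 [ 499.5 -128.8  154.5]
 [ 496.8 -120.9  151.3]
 [ 496.7 -123.5  153.5]
 [ 497.3 -126.8  148.3]]
[ 481.9 -229.7  135. ] [ 502.  -123.2  155. ]
```

View pics/crop1.png

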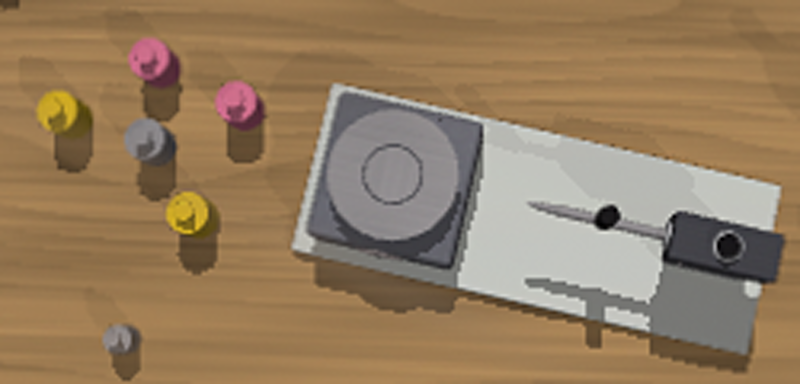

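Crop: weights well separated (≥78 mm), pan ring centre at crop (392,174), grip (607,217), button (728,246). Stand +y runs at about 78.5° in world; I'll align the jaws with it throughout.

```bash
python3 -m pendant '[[[0.65,-0.045,-0.012,0,-0.1],[0.65,-0.09,-0.025,0,-0.204],[0.65,-0.135,-0.038,0,-0.204],[0.65,-0.18,-0.05,0,-0.204],[0.65,-0.225,-0.063,0,-0.204],[0.65,-0.27,-0.075,0,-0.204],[0.65,-0.31,-0.088,0,-0.204],[0.65,-0.34,-0.1,0,-0.204]]]'
python3 - <<'E'
from h import *
np.set_printoptions(precision=1,suppress=True)
s=env.state(); print(s['eef_pos'],s['tcp_rot'],s['opening'])
for n in ('top','scene'):
    c=cam(n); P=cloud(c)
    near=(np.linalg.norm(P[...,:2]-[575,307],axis=-1)<34)
    for lo,hi in ((58,70),(46,55),(5,45)):
        q=P[near&(P[...,2]>lo)&(P[...,2]<hi)]
        if len(q): print(n,lo,len(q),q.mean(0),(q.min(0)+q.max(0))/2, np.ptp(q,axis=0))
T=s['eef_pos']; Rm=R.from_euler('xyz',s['tcp_rot']).as_matrix()
print(Rm.T@(np.array([575.5,308,20])-T)/1000)
E
```

```text
t: 0.95
eef_pos: [521.0, 346.8, 214.3]
tcp_rot: [-3.141, -0.0, 2.94]
ft_force: [0.4, 0.6, -0.0]
opening: 0.645
[521.  346.8 214.3] [-3.1 -0.   2.9] 0.6450022881947757
top 58 28 [576.6 308.4  63.7] [576.7 308.5  62.7] [18.  15.9  8.6]
top 46 90 [575.2 307.5  49.7] [575.7 309.3  50.3] [37.8 35.4  8.3]
top 5 52 [569.7 298.5  25.8] [577.7 306.2  25. ] [42.4 43.  39.1]
scene 58 50 [578.8 309.6  62.8] [578.4 309.1  61.9] [16.6 16.2  7.6]
scene 46 183 [582.1 311.3  49.4] [577.3 309.8  49.4] [40.3 37.8  6.8]
scene 5 264 [591.6 314.4  25.1] [585.2 310.   25. ] [27.4 38.8 39.9]
[-0.1 -0.   0.2]
```

```bash
python3 -m pendant '[[[0.65,-0.035,-0.015,0.02,0],[0.65,-0.062,-0.026,0.05,0],[0.65,-0.062,-0.026,0.09,0],[0.65,-0.062,-0.026,0.13,0],[0.65,-0.062,-0.026,0.16,0],[0.65,-0.062,-0.026,0.185,0],[0.65,-0.062,-0.026,0.197,0],[0.65,-0.062,-0.026,0.197,0]]]'
python3 -m pendant '[[[0.3,0,0,0,0],[0.3,0,0,0,0],[0.3,0,0,0,0],[0.3,0,0,0,0],[0.3,0,0,0,0],[0.3,0,0,0,0],[0.3,0,0,0,0],[0.3,0,0,0,0]]]'
python3 - <<'E'
from h import *
a=cam('scene','s1.png'); cv2.imwrite('pics/s1c.png',cv2.resize(a['image'][150:384,200:512],None,fx=2.3,fy=2.3))
E
```

```text
t: 1.85
eef_pos: [573.8, 311.0, 16.2]
tcp_rot: [-3.14, -0.002, 2.941]
ft_force: [0.1, 0.7, -0.9]
opening: 0.651
t: 2.65
eef_pos: [575.2, 310.8, 18.8]
tcp_rot: [3.141, 0.001, 2.941]
ft_force: [-1.3, -2.2, 6.2]
opening: 0.405
```

View pics/s1c.png

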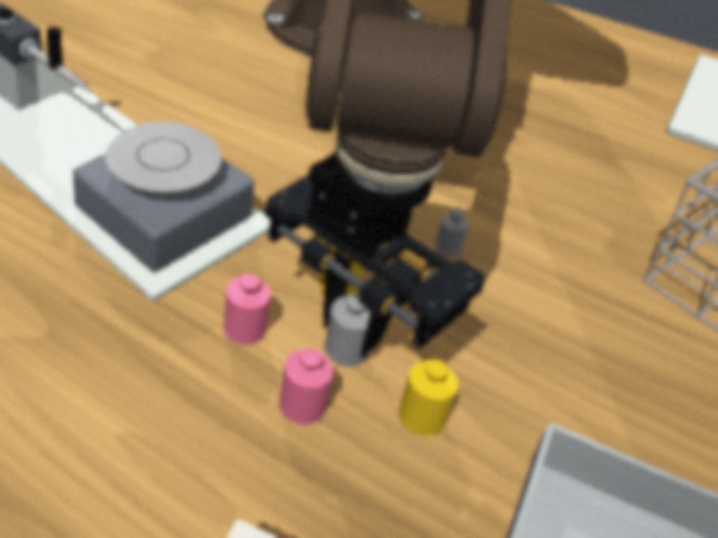

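Crop: jaws sit astride the grey weight, opening 0.405 ≈ 40 mm as expected; look-alikes untouched. Lift and carry.

```bash
python3 -m pendant '[[[0.3,0,0,-0.01,0],[0.3,0,0,-0.03,0],[0.3,0,0,-0.06,0],[0.3,0,0,-0.09,0],[0.3,0,0,-0.12,0],[0.3,0,0,-0.14,0],[0.3,0,-0.015,-0.14,0],[0.3,-0.002,-0.04,-0.14,0]]]'
python3 -m pendant '[[[0.3,-0.003,-0.035,0,0],[0.3,-0.006,-0.075,0,0],[0.3,-0.009,-0.115,0,0],[0.3,-0.012,-0.15,0,0],[0.3,-0.014,-0.18,0,0],[0.3,-0.014,-0.197,0,0],[0.3,-0.014,-0.204,0,0],[0.3,-0.014,-0.204,0,0]]]'
python3 - <<'E'
from h import *
np.set_printoptions(precision=1,suppress=True)
s=env.state(); print(s['eef_pos'],s['opening'],s['ft_force'])
a=cam('scene','s2.png'); P=cloud(a); x,y,z=s['eef_pos']
q=P[(np.linalg.norm(P[...,:2]-[x,y],axis=-1)<40)&(P[...,2]>z-30)&(P[...,2]<z+5)]; print(q.min(0),q.max(0),len(q))
cv2.imwrite('pics/s2c.png',cv2.resize(a['image'][100:300,180:380],None,fx=3,fy=3))
E
```

```text
t: 3.5
eef_pos: [568.0, 271.1, 157.4]
tcp_rot: [3.141, -0.0, 2.942]
ft_force: [1.0, 0.1, -5.2]
opening: 0.406
t: 4.3
eef_pos: [541.2, 67.8, 157.1]
tcp_rot: [-3.141, -0.001, 2.939]
ft_force: [-0.5, -0.2, -4.7]
opening: 0.405
[541.2  67.8 157.1] 0.405277261896685 [-0.5 -0.2 -4.7]
[536.7  43.  137.2] [565.1  92.6 162.1] 156
```

View pics/s2c.png

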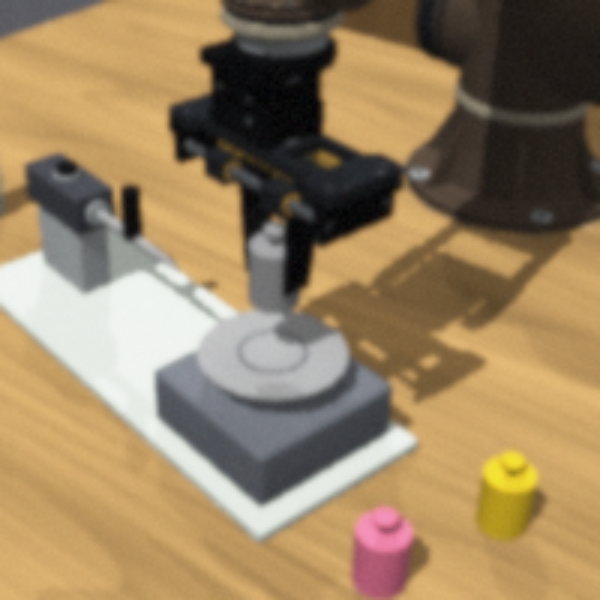

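Crop: weight held upright above the pan, near the ring's centre. Lower in stages watching the force (lifted −4.9 N; zero means the pan carries it).

```bash
python3 -m pendant '[[[0.3,-0.001,0,0.012,0],[0.3,-0.001,0,0.024,0],[0.3,-0.001,0,0.034,0],[0.3,-0.001,0,0.041,0],[0.3,-0.001,0,0.045,0],[0.3,-0.001,0,0.048,0],[0.3,-0.001,0,0.050,0],[0.3,-0.001,0,0.050,0]]]'
python3 - <<'E'
from h import *
np.set_printoptions(precision=1,suppress=True)
from scipy.optimize import least_squares
s=env.state(); print(s['eef_pos'],s['opening'],s['ft_force'])
a=cam('scene'); P=cloud(a); x,y,z=s['eef_pos']
q=P[(np.linalg.norm(P[...,:2]-[x,y],axis=-1)<30)&(P[...,2]>z-13)&(P[...,2]<z-2)]
r=least_squares(lambda p:np.linalg.norm(q[:,:2]-p,axis=1)-20,[x,y],loss='soft_l1'); print('weight',r.x,len(q))
q=P[(np.linalg.norm(P[...,:2]-[543,68],axis=-1)<70)&(abs(P[...,2]-88)<6)]
r=cv2.minEnclosingCircle(q[:,:2].astype(np.float32)); print('pan',r,np.median(q[:,2]))
E
```

```text
t: 5.15
eef_pos: [542.9, 68.4, 107.7]
tcp_rot: [3.141, 0.0, 2.941]
ft_force: [-0.5, 0.4, -4.2]
opening: 0.404
[542.9  68.4 107.7] 0.40411529897742315 [-0.5  0.4 -4.2]
weight [545.4  67.5] 54
pan ((545.489990234375, 68.51387023925781), 61.07550811767578) 87.82762630605811
```

```bash
python3 -m pendant '[[[0.3,0,0,0.001,0],[0.3,0,0,0.002,0],[0.3,0,0,0.003,0],[0.3,0,0,0.004,0],[0.3,0,0,0.005,0],[0.3,0,0,0.006,0],[0.3,0,0,0.006,0],[0.3,0,0,0.006,0]]]'
```

```text
t: 6.0
eef_pos: [542.9, 68.4, 101.7]
tcp_rot: [3.141, 0.0, 2.941]
ft_force: [-0.7, 1.1, -1.2]
opening: 0.407
```

```bash
python3 -m pendant '[[[0.3,0,0,0.001,0],[0.3,0,0,0.002,0],[0.3,0,0,0.0025,0],[0.3,0,0,0.0025,0],[0.3,0,0,0.0025,0],[0.3,0,0,0.0025,0],[0.3,0,0,0.0025,0],[0.3,0,0,0.0025,0]]]'
python3 -m pendant '[[[0.42,0,0,0,0],[0.46,0,0,0,0],[0.5,0,0,0,0],[0.6,0,0,0,0],[0.65,0,0,0,0],[0.7,0,0,0,0],[0.7,0,0,0,0],[0.7,0,0,0,0]]]'
```

```text
t: 6.8
eef_pos: [542.9, 68.4, 99.2]
tcp_rot: [3.141, 0.0, 2.941]
ft_force: [-0.5, 1.1, 0.7]
opening: 0.408
t: 7.6
eef_pos: [542.8, 68.4, 99.1]
tcp_rot: [3.142, -0.0, 2.941]
ft_force: [0.4, 0.3, -0.2]
opening: 0.699
```

```bash
python3 -m pendant '[[[0.7,0,0,-0.01,0],[0.7,0,0,-0.025,0],[0.7,0,0,-0.045,0],[0.7,0,0,-0.07,0],[0.7,0,0,-0.1,0],[0.5,0,-0.01,-0.12,0],[0.2,0,-0.04,-0.12,0],[0,0,-0.08,-0.12,0]]]'
python3 -m pendant '[[[0,0,-0.04,0,0],[0,0,-0.085,0,0],[0,0,-0.13,0,0],[0,0,-0.17,0,0],[0,0,-0.2,0,0],[0,0,-0.218,0.02,0],[0,0,-0.225,0.04,0],[0,0,-0.225,0.04,0]]]'
python3 - <<'E'
from h import *
np.set_printoptions(precision=1,suppress=True)
s=env.state(); print(s['eef_pos'],s['opening'],s['ft_force'])
a=cam('scene','s3.png'); P=cloud(a); 
cv2.imwrite('pics/s3c.png',cv2.resize(a['image'][100:280,150:350],None,fx=3.2,fy=3.2))
q=P[(np.linalg.norm(P[...,:2]-[544,68],axis=-1)<30)&(P[...,2]>100)]; print('w',(q.min(0)+q.max(0))/2,np.ptp(q,axis=0))
for c,n in((a,'scene'),(cam('top'),'top')):
    P=cloud(c);q=P[(np.linalg.norm(P[...,:2]-[504.5,-123],axis=-1)<20)&(P[...,2]>135)&(P[...,2]<162)]; print(n,'grip',len(q),(q.min(0)+q.max(0))/2,q.mean(0))
E
```

```text
t: 8.4
eef_pos: [526.9, -10.0, 220.6]
tcp_rot: [3.141, 0.002, 2.943]
ft_force: [1.3, -0.8, -0.8]
opening: 0.501
t: 9.2
eef_pos: [480.9, -230.9, 177.8]
tcp_rot: [3.14, -0.003, 2.939]
ft_force: [-1.3, 0.7, -0.6]
opening: 0.003
[ 480.9 -230.9  177.8] 0.0032154950844882667 [-1.3  0.7 -0.6]
w [546.7  68.5 122.9] [40.7 40.2 45.5]
scene grip 58 [ 509.5 -121.7  145.2] [ 511.2 -120.   146.8]
top grip 37 [ 505.1 -123.2  148.7] [ 504.5 -122.6  153.4]
```

View pics/s3c.png

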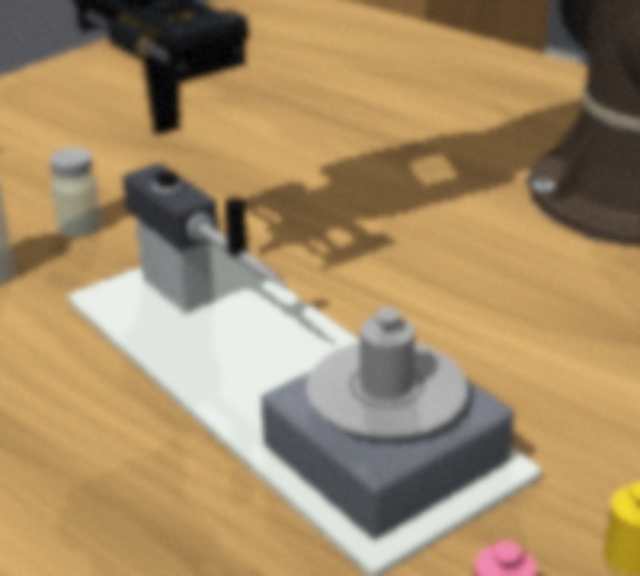

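Crop: weight stands upright inside the ring, arm clear of it, closed fingers above the button. Press.

```bash
python3 -m pendant '[[[0,-0.001,0,0.01,0],[0,-0.001,0,0.02,0],[0,-0.001,0,0.03,0],[0,-0.001,0,0.037,0],[0,-0.001,0,0.041,0],[0,-0.001,0,0.044,0],[0,-0.001,0,0.046,0],[0,-0.001,0,0.046,0]]]'
```

```text
t: 10.1
eef_pos: [483.0, -230.7, 133.1]
tcp_rot: [3.142, 0.0, 2.941]
ft_force: [-0.3, 0.5, -0.3]
opening: 0.006
```

```bash
python3 -m pendant '[[[0,0,0,0.001,0],[0,0,0,0.002,0],[0,0,0,0.003,0],[0,0,0,0.004,0],[0,0,0,0.0045,0],[0,0,0,0.0045,0],[0,0,0,0.0045,0],[0,0,0,0.0045,0]]]'
```

```text
t: 10.9
eef_pos: [483.2, -230.8, 129.2]
tcp_rot: [-3.141, 0.001, 2.941]
ft_force: [-2.0, 1.2, 9.1]
opening: 0.004
```

```bash
python3 -m pendant '[[[0,0,0,0.0005,0],[0,0,0,0.001,0],[0,0,0,0.001,0],[0,0,0,0.001,0],[0,0,0,0.001,0],[0,0,0,0.001,0],[0,0,0,0.001,0],[0,0,0,0.001,0]]]'
```

```text
t: 11.7
eef_pos: [483.2, -230.9, 129.1]
tcp_rot: [-3.141, 0.002, 2.941]
ft_force: [-5.4, 2.9, 20.6]
opening: 0.002
```

Hard stop at z 129 with 20 N: button fully down. Now to the grip.

```bash
python3 -m pendant '[[[0,0,0,-0.01,0],[0,0,0,-0.03,0],[0,0,0,-0.055,0],[0.3,0,0.01,-0.075,0],[0.6,0,0.04,-0.075,0],[0.6,0,0.075,-0.075,0],[0.6,0,0.1,-0.075,0],[0.6,0,0.11,-0.075,0]]]'
python3 -m pendant '[[[0.6,0,0,0,0],[0.6,0,0,0.02,0],[0.6,0,0,0.04,0],[0.6,0,0,0.06,0],[0.6,0,0,0.075,0],[0.6,0,0,0.085,0],[0.6,0,0,0.088,0],[0.6,0,0,0.088,0]]]'
python3 - <<'E'
from h import *
a=cam('scene','s4.png'); cv2.imwrite('pics/s4c.png',cv2.resize(a['image'][100:280,150:350],None,fx=3.2,fy=3.2))
E
```

```text
t: 12.5
eef_pos: [505.0, -121.2, 202.7]
tcp_rot: [3.141, -0.0, 2.942]
ft_force: [0.5, 0.4, 0.5]
opening: 0.366
t: 13.3
eef_pos: [504.9, -123.4, 114.6]
tcp_rot: [3.142, -0.0, 2.94]
ft_force: [0.7, 0.8, -0.0]
opening: 0.599
```

View pics/s4c.png

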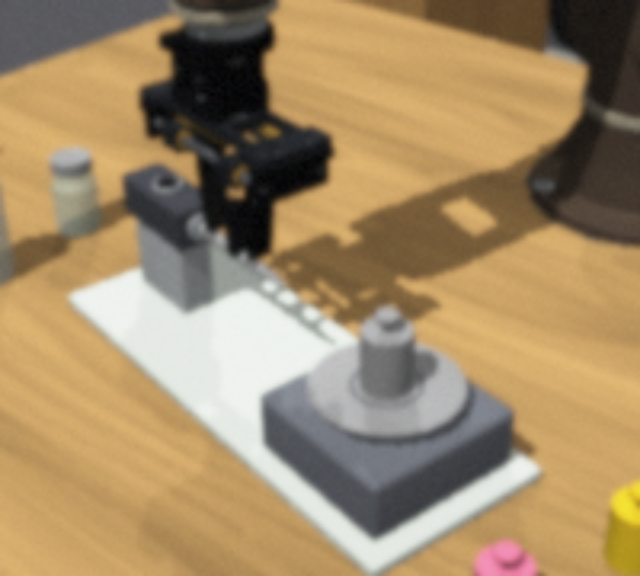

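Crop: fingers straddle the grip above the rod; the button is down and the weight unchanged. Close.

```bash
python3 -m pendant '[[[0.05,0,0,0,0],[0.05,0,0,0,0],[0.05,0,0,0,0],[0.05,0,0,0,0],[0.05,0,0,0,0],[0.05,0,0,0,0],[0.05,0,0,0,0],[0.05,0,0,0,0]]]'
```

```text
t: 14.15
eef_pos: [504.9, -122.9, 114.7]
tcp_rot: [3.142, 0.0, 2.941]
ft_force: [-0.9, -1.3, 1.2]
opening: 0.186
```

Opening 0.186 ≈ 18 mm: grip held. Pull 40 mm first.

```bash
python3 -m pendant '[[[0.05,0,0.005,0,0],[0.05,0,0.011,0,0],[0.05,0,0.017,0,0],[0.05,0,0.023,0,0],[0.05,0,0.029,0,0],[0.05,0,0.034,0,0],[0.05,0,0.038,0,0],[0.05,0,0.038,0,0]]]'
```

```text
t: 14.95
eef_pos: [512.6, -84.7, 114.7]
tcp_rot: [3.141, -0.0, 2.941]
ft_force: [-1.9, 2.3, 4.2]
opening: 0.187
```

```bash
python3 -m pendant '[[[0.05,0,0.005,0,0],[0.05,0,0.01,0,0],[0.05,0,0.015,0,0],[0.05,0,0.02,0,0],[0.05,0,0.025,0,0],[0.05,0,0.03,0,0],[0.05,0,0.035,0,0],[0.05,0,0.038,0,0]]]'
python3 -m pendant '[[[0.05,0,0.001,0,0],[0.05,0,0.002,0,0],[0.05,0,0.003,0,0],[0.05,0,0.004,0,0],[0.05,0,0.0045,0,0],[0.05,0,0.0045,0,0],[0.05,0,0.0045,0,0],[0.05,0,0.0045,0,0]]]'
```

```text
t: 15.75
eef_pos: [519.9, -47.9, 114.6]
tcp_rot: [3.142, -0.0, 2.941]
ft_force: [-3.7, -3.5, 5.5]
opening: 0.181
t: 16.55
eef_pos: [520.6, -44.3, 114.6]
tcp_rot: [-3.141, -0.001, 2.941]
ft_force: [-4.5, -7.9, 5.7]
opening: 0.184
```

```bash
python3 -m pendant '[[[0.05,0,0.0005,0,0],[0.05,0,0.001,0,0],[0.05,0,0.001,0,0],[0.05,0,0.001,0,0],[0.05,0,0.001,0,0],[0.05,0,0.001,0,0],[0.05,0,0.001,0,0],[0.05,0,0.001,0,0]]]'
python3 - <<'E'
from h import *
np.set_printoptions(precision=1,suppress=True)
s=env.state(); print(s['eef_pos'],s['opening'],s['ft_force'])
a=cam('scene','s5.png'); P=cloud(a)
cv2.imwrite('pics/s5c.png',cv2.resize(a['image'][100:280,150:350],None,fx=3.2,fy=3.2))
q=P[(np.linalg.norm(P[...,:2]-[545,68],axis=-1)<30)&(P[...,2]>100)]; print('w',(q.min(0)+q.max(0))/2,np.ptp(q,axis=0))
E
```

```text
t: 17.35
eef_pos: [520.6, -44.2, 114.6]
tcp_rot: [-3.14, -0.001, 2.941]
ft_force: [-8.0, -15.7, 6.0]
opening: 0.185
[520.6 -44.2 114.6] 0.1852929159118201 [ -8.  -15.7   6. ]
w [545.2  63.8 168.1] [ 45.   50.4 135.8]
```

View pics/s5c.png

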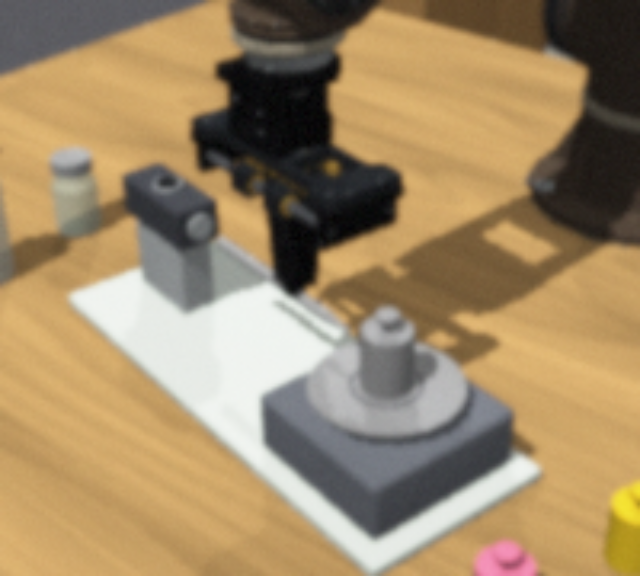

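Crop: pointer out over the pan, held by its grip; weight upright in the ring. Position stopped at 80 mm while the force rose, so it is on the hard stop. Handing in.

```bash
python3 -c "
from cell import env
print(env.job_done())"
```

```text
the job is handed in; nothing more can be done
None
```

The job is done and handed in at about 17.4 s on the robot's clock; no verdict was reported.

- **Weight:** I set the 500 g weight upright inside the pan's ring. I released it with the pan sunk about 8.5 mm and the wrist force near zero, well short of the 18 mm stop. In the last picture it still stands upright inside the ring.
- **Button:** It was pressed onto its hard stop. The tool stopped at z 129 mm while the force rose to about 21 N.
- **Pointer:** I pulled it about 80 mm, through the first stop to the second. There the grip stopped moving while the force rose to about 17 N. It is still held by its grip with the gripper at 0.185 open, about 18 mm.
- **Other objects:** I never touched the small weight, bottle, shaker or look-alikes. I did not measure their positions again at the end.

**Checks that disagreed:**
- The two cameras differ by 2 to 5 mm in x. The scene camera put the weight and the pan centre in agreement just before release.
- The final depth check on the weight was spoiled by gripper points in its window, so its final place rests on the picture alone.

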